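# Find the flat of a stirrer shaft and hold its collar on it

## Robot

A 6-joint arm with a two-finger parallel gripper is mounted at the origin on a cart in front of the work surface, level with it; the furniture and walls round the work are solid. World frame = base frame: x ahead of the robot, y to its left, z up, the work surface at z = 0. Lengths are in mm, angles in rad, forces in N, time in s.
With the tool pointing down it reaches from about 350 to 975 mm from the base axis. Payload 7.1 kg.
Tool frame: the origin (TCP) lies at the very end of the fingers, on their centre line; the grasp point (between the pads) lies ctrl.hold_point_z behind it (ctrl.hold_point_z is the distance from the TCP to the grasp point, in mm); z points along the fingers, y is the line along which they close (so a half turn about z gives the same grasp; the last joint's range is limited). The gripper opens to 88 mm and grips with 3 to 60 N. Pads are 20 mm wide; open, the fingers measure 115 mm over their backs; the gripper's body (75 mm by 178 mm) begins 61 mm behind the grasp point.
Start: joints at [-1.305, 0.423, 1.63, -0, 1.089, -0.019], TCP at [175.622, -599.801, 222.675] pointing down, gripper open.
Joint ranges: [-3, 3], [-0.9, 2.11], [0.09, 2.58], [-1.31, 4.45], [0.11, 2.69], [-2.54, 2.54]. Speed limits (rad/s): [2.39, 2.39, 3.01, 3.14, 3.14, 3.14].

## Interface

Orientations are given as a rotation vector (axis times angle).
In Python, from workcell import ctrl gives the robot as it stands. The module is installed in compiled form; this text tells all that it offers.
- The arm moves only by the shell command python3 -m creep 'ROWS'. ROWS is JSON, a list of rows, each an object with "translation": the shift along the tool's x, y, z in mm, a list of three; "angular": the turn, a rotation vector about the tool's x, y, z in rad, a list of three; "jaw": the opening, from 0 (shut) to 1 (fully open). A call has exactly 8 rows; each row is the pose to reach, as a shift and turn from the pose commanded when the call began, along the tool's axes at that moment; what a row does not reach only later rows make up. A row lasts 1/8 s, in which the tool goes at most 62.5 mm and 10.7 degrees, less where a joint would pass 70% of its speed; a pose out of reach is approached as far as the arm can. A call with a gripper value outside its range is refused whole. The fingers move at their own pace and stop on an object; the grip force is fixed at half the most. Time passes only in rows, so rows that repeat a pose let the fingers close, or fill a call up. It gives the time, the measured TCP pose, the force, the opening and the grip force at its end, in the units of the state.
- ctrl.get_obs(): the state, without advancing time (a new reading comes with each control period).
- ctrl.get_image(name): name is "scene" or "top" or "wrist"; returns the picture (400x640x3 uint8, red, green, blue); there is no depth.
- ctrl.camera_info(name): a dict with "camera_matrix" (3x3 intrinsics, pixels), "world_from_camera" (4x4, takes a point from camera to world coordinates). Camera axes: x right, y up, looking along -z (the intrinsics and any distortion apply to the point x, -y, -z); pixel columns grow to the right and rows downward; lengths in mm; the calibration is good to about 2 mm. A picture is of the moment at which its call begins: read the wrist's pose just before it. camera_info takes no time and is no camera call; for the wrist camera it gives the pose at the moment of the call.
- ctrl.close_job(): hands the job in; it is judged then, once.
Trained networks look in the newest picture that a camera, given by its name, has taken for a name from the list of things; names that differ only in an ending like _2 or _b are one class to them, and where a whole thing is asked for, a point or a joint stands for the part that bears it (a point fixed in the world has none). Each returns a list of dicts, best first, with "score" (0 to 1); they miss things now and then, are a little off and sometimes report something else, mostly with a low value. They report only what shows in the picture. A call takes as long as a camera call. They do not tell look-alikes from the thing itself.
- ctrl.look_for(camera, label): "rect" ([left, top, right, bottom] in pixels, round what is visible of it).
The state is a dict: "t": time; "qpos": joint angles; "qvel": joint speeds; "joint_torque": joint torques, N m; "ee_pos": TCP position; "orientation": TCP orientation; "ft_force": force on the tool from outside, world axes, zero at the start; "moment": the same for the moment, N m; "width": finger opening in mm; "grasp_force": force on a finger pad.
Only numpy, scipy, OpenCV 4.12 (cv2) and the standard library are available. Lean on these libraries where they do the work, as an engineer would, in place of code of your own. Each camera call takes 0.05 s, during which the arm holds its last target. There are 200 camera calls.

## Task

Take the amber vial off the stirrer drive and stand it upright on the bench. Then turn the drive's bare upright shaft with the fingers until you feel its flat and the flat faces squarely towards the U-shaped key guide, and only after that lift the loose collar on the shaft until its set-screw is half-way up the flat and points squarely at it. Finish still holding the collar there, level, without letting go, so that a colleague can tighten the screw through the guide; leave the other vials and the flask where they stand.

Things in the scene. Friction and masses are not known exactly. Their poses are not given: they have to be found in the camera images.
- vial_center (a point): amber glass injection vial with crimped cap, round, 38 mm across and 74 mm tall, about 55 g, standing upright on the drive's deck between the shaft and the key guide; this point is on its axis at half height (37 mm above its foot), z is its axis. There is bare bench to the left (+y) of the drive, around 0.3 m left of the robot's middle and 0.45 to 0.53 m ahead.
- key_slot (a point): middle of the slot of the key guide, a fixed U-shaped steel saddle (30 mm wide, 8 mm thick, top 72 mm above the deck) on the end of the drive, 93 mm from the shaft axis. The drive is a low fixed grey box, 150 x 90 mm, with an aluminium deck at z = 0.040 m. x points level from the shaft to the guide, z up.
- flat_mid (a point): point on the axis of the upright steel shaft, half-way up its flat. The shaft is 20 mm in diameter with one flat 5 mm deep, so it is 15 mm thick across the flat and 20 mm elsewhere; the flat is 34 mm long, from 17 mm below this point to the shaft's top 17 mm above it. The x axis points out of the shaft square to the flat and turns with the shaft; z is up. The shaft stands on a fixed boss 31 mm across, 30 mm high above the deck; the boss's top is 33 mm below this point.
- shaft (a joint): turn of the shaft in rad: 0 when the flat faces the key guide squarely, positive counter-clockwise from above. It turns freely both ways with some friction (0.1 N m) and stays where it is left.
- collar_center (a point): centre, half-way up, of the loose dark steel collar (ring) round the shaft: 44 mm outside diameter, 25 mm bore, 16 mm high, 90 g. It rests on the boss below the flat; slides and turns freely on the shaft. Its x axis points along its set-screw, z is its axis (up).
- collar_screw (a point): outer end of the collar's set-screw, a steel stud 9 mm thick that sticks out 8 mm from the collar's rim, 30 mm from the collar's axis at half its height. Axes as the collar's.
- spare_vial_center (a point): another amber vial, 36 mm across and 72 mm tall, standing on the bench beyond the drive on the left: leave alone. Point at half height.
- flask_center (a point): white translucent flask 54 x 78 x 124 mm on the bench at the left: leave alone. Point at half height.
- blue_vial_center (a point): small white vial with a blue cap, 30 mm across and 58 mm tall, on the bench at the right: leave alone. Point at half height. All stands in the open front of a hood: its side walls rise at y = -0.31 and y = 0.53 m from about x = 0.44 m on (come in round them), and its front flap hangs from x = 0.61 m on, 0.47 m up.
- vial: the amber vial on the drive as a body; origin in the middle of its underside
- collar: the collar as a body; origin on its axis at the underside
Things that resemble listed ones, but are neither listed nor needed, are in the scene too. Leave any green look-alike of the vial alone.

How it is judged (in metres and radians):
On the way, in this order (a step that is already met when the one before it is completed fails the run):
1. the vial stands upright on the bench, off the drive and let go (height (world z) of vial_center below 0.045 m and angle between vial_center's own z axis and vertical below 0.15 rad and contact force between the fingers and vial below 0.1 N), for 0.2 s.
2. the shaft is turned so that its flat faces the key guide within 0.2 rad, the collar still resting on the boss (value of joint shaft between -0.2 and 0.2 rad and z of collar_screw in the frame of flat_mid below -0.018 m), for 0.2 s.
At the end, for the whole second after the job is handed in: Fingers grip the collar (over 2 N), still and level (tilt < 0.12 rad), its set-screw within 8 mm of half-way up the flat, its outer end within 8 mm to either side of the flat's middle line; flat faces the key guide within 0.2 rad; vial upright on the bench, let go (all of step 1 and value of joint shaft between -0.2 and 0.2 rad and x of collar_screw in the frame of flat_mid above 0.024 m and y of collar_screw in the frame of flat_mid between -0.008 and 0.008 m and z of collar_screw in the frame of flat_mid between -0.008 and 0.008 m and angle between collar_center's own z axis and vertical below 0.12 rad and contact force between the fingers and collar above 2 N and linear speed of collar below 0.02 m/s); the arm keeps its last pose, push and grip.
It fails at once if a bystander (spare vial, flask or blue-capped vial) was pushed more than 30 mm (distance of any of spare_vial_center, flask_center, blue_vial_center from where it was at the start of the episode above 0.03 m).
It fails at once if the vial was tipped over (angle between vial_center's own z axis and vertical above 0.7 rad).
It also fails if it takes over 64 s, if anything falls off the work surface, if the arm or the gripper's body presses on something with over 40 N, if the wrist force passes 120 N, or if a joint passes its speed limit or range.

## Working session

There is one attempt and no reset: what is moved stays moved. The work goes in short steps, Python scripts to look and compute and a shell command to move; the robot and the scene stay as the last step left them, time stands still between calls to the robot, and variables do not carry over. Pictures are saved under pics/ and viewed, at most 10 in all, crops included, and the job is handed in when it is done.

```bash
mkdir -p pics; cat > h.py <<'E'
import numpy as np, cv2
from workcell import ctrl
from scipy.spatial.transform import Rotation as R
def snap(cam,fn=None):
    im=ctrl.get_image(cam)
    if fn: cv2.imwrite('pics/'+fn,im[:,:,::-1])
    return im
def px(cam,u,v,z,info=None):
    i=info or ctrl.camera_info(cam); K=np.array(i['camera_matrix']); T=np.array(i['world_from_camera'])
    d=np.linalg.inv(K)@[u,v,1]; d=T[:3,:3]@(d*[1,-1,-1]); o=T[:3,3]
    return o+d*(z-o[2])/d[2]
def proj(cam,p,info=None):
    i=info or ctrl.camera_info(cam); K=np.array(i['camera_matrix']); T=np.array(i['world_from_camera'])
    c=T[:3,:3].T@(np.array(p)-T[:3,3]); q=K@(c*[1,-1,-1]); return q[:2]/q[2]
E
python3 - <<'E'
from h import *
np.set_printoptions(precision=1,suppress=True)
o=ctrl.get_obs(); print(o, ctrl.hold_point_z); print(R.from_rotvec(o['orientation']).as_matrix())
for c in ('top','scene'):
    snap(c,c+'0.png'); print(c,ctrl.camera_info(c))
    for l in ('vial_center','key_slot','flat_mid','collar_center','collar_screw','spare_vial_center','flask_center','blue_vial_center'):
        try: print(l,[(round(d['score'],2),np.round(d['rect'])) for d in ctrl.look_for(c,l)[:4]])
        except Exception as e: print(l,e)
E
```

```text
{'t': 0.0, 'qpos': array([-1.3,  0.4,  1.6,  0. ,  1.1, -0. ]), 'qvel': array([-0.,  0.,  0., -0., -0.,  0.]), 'joint_torque': array([ -0. , -54.5, -27.4,   0.1,   0. ,  -0. ]), 'ee_pos': array([ 175.5, -599.3,  221.9]), 'orientation': array([-3.1, -0.4,  0. ]), 'ft_force': array([ 0. , -0.1, -0.2]), 'moment': array([-0., -0., -0.]), 'grasp_force': 0.0, 'width': 87.9114845230682} 18.700000000000003
[[ 1.   0.3 -0. ]
 [ 0.3 -1.   0. ]
 [ 0.  -0.  -1. ]]
top {'camera_matrix': array([[369. ,   0. , 320.7],
       [  0. , 369. , 203.3],
       [  0. ,   0. ,   1. ]]), 'world_from_camera': array([[  0. ,   1. ,  -0.1, 453.1],
       [ -1. ,   0. ,   0. ,  54.8],
       [  0. ,   0.1,   1. , 978.3],
       [  0. ,   0. ,   0. ,   1. ]])}
vial_center [(0.76, array([394., 181., 410., 197.])), (0.63, array([328., 208., 346., 225.])), (0.22, array([248., 161., 265., 176.]))]
key_slot [(0.67, array([317., 170., 376., 239.])), (0.31, array([175., 156., 216., 176.]))]
flat_mid [(0.58, array([349., 191., 360., 200.]))]
collar_center [(0.62, array([343., 186., 360., 203.]))]
collar_screw [(0.5, arr
[... 289 characters left out ...]
       [  0. ,   0. ,   1. ]]), 'world_from_camera': array([[  -0.9,    0.3,   -0.4,  -71.2],
       [  -0.5,   -0.5,    0.7, 1013.8],
       [  -0. ,    0.8,    0.6,  861.2],
       [   0. ,    0. ,    0. ,    1. ]])}
vial_center [(0.85, array([335., 180., 348., 209.])), (0.79, array([337., 160., 352., 182.]))]
key_slot [(0.64, array([311., 168., 366., 222.]))]
flat_mid [(0.48, array([328., 169., 333., 181.]))]
collar_center [(0.63, array([323., 179., 336., 188.]))]
collar_screw [(0.54, array([327., 178., 341., 189.]))]
spare_vial_center [(0.56, array([260., 215., 276., 245.]))]
flask_center [(0.73, array([234., 235., 248., 274.]))]
blue_vial_center [(0.63, array([357., 155., 367., 176.]))]
```

View pics/top0.png

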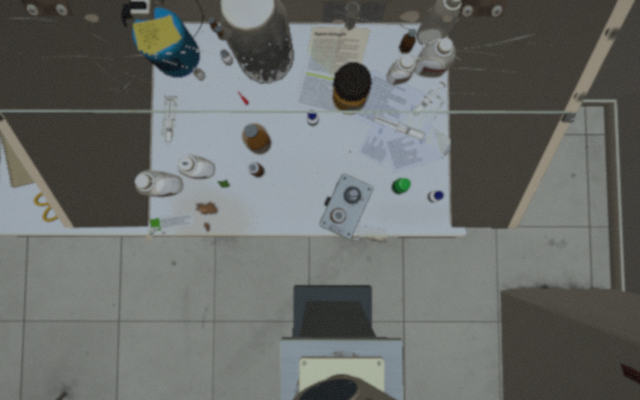

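View pics/scene0.png

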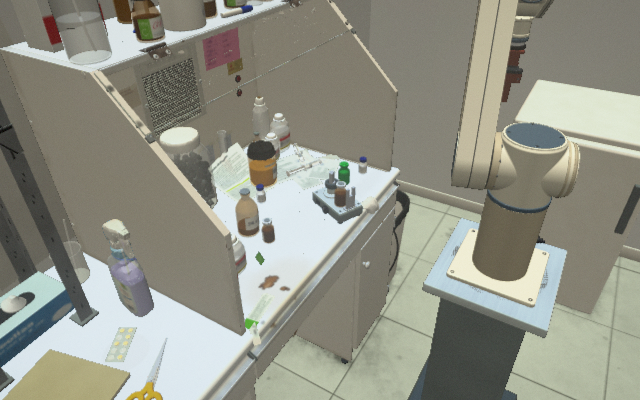

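The top view shows the drive at (347,206), with the shaft at (353,194), the amber vial at (337,216) between the shaft and the near end, the green look-alike at (402,186) and the blue cap at (437,197). The scene view agrees: the vial stands at the robot end of the drive. The wrist camera should give a closer look.

```bash
python3 - <<'E'
from h import *
np.set_printoptions(precision=1,suppress=True)
s=px('top',354.5,194.5,107); c=px('top',351.5,194.5,78); print('shaft',s,c,'vial',px('top',337,216.5,95),px('top',337,216.5,114))
for n,u,v,z in (('green',402,189,40),('spare',256,169,36),('blue',437,196,40),('flask',196,167,80)): print(n,px('top',u,v,z))
print('scene vial mid',px('scene',341.5,194.5,77),'shaft',px('scene',330.5,175,90))
T=ctrl.camera_info('wrist')['world_from_camera']; o=ctrl.get_obs()
M=R.from_rotvec(o['orientation']).as_matrix()
print('cam in tool',M.T@(T[:3,3]-o['ee_pos']),'\n',M.T@T[:3,:3],ctrl.camera_info('wrist')['camera_matrix'])
# tool shift from start for TCP at target with same orientation
print(o['ee_pos'],M)
E
```

```text
shaft [521.3 -25.8 107. ] [523.6 -21.1  78. ] vial [469.4  15.2  95. ] [469.  16. 114.]
green [ 540.9 -153.3   40. ]
spare [592.2 220.6  36. ]
blue [ 523.1 -242.4   40. ]
flask [590.3 359.9  80. ]
scene vial mid [468.   13.3  77. ] shaft [540.6 -47.   90. ]
cam in tool [  80.7    1.5 -161.8] 
 [[-0.   1.   0.3]
 [ 1.   0.   0. ]
 [ 0.   0.3 -1. ]] [[320.8   0.  320.6]
 [  0.  320.8 198.2]
 [  0.    0.    1. ]]
[ 175.6 -599.8  222.7] [[ 1.   0.3  0. ]
 [ 0.3 -1.  -0. ]
 [-0.   0.  -1. ]]
```

```bash
python3 -m creep '[{"translation":[38,-42,-5],"angular":[0,0,-0.18],"jaw":1},{"translation":[76,-85,-10],"angular":[0,0,-0.36],"jaw":1},{"translation":[114,-127,-15],"angular":[0,0,-0.54],"jaw":1},{"translation":[152,-170,-20],"angular":[0,0,-0.72],"jaw":1},{"translation":[190,-212,-25],"angular":[0,0,-0.9],"jaw":1},{"translation":[228,-255,-30],"angular":[0,0,-1.08],"jaw":1},{"translation":[266,-297,-35],"angular":[0,0,-1.26],"jaw":1},{"translation":[304,-340,-40],"angular":[0,0,-1.44],"jaw":1}]'
cat >> h.py <<'E'
def to(x,y,z,phi):
    "shift/turn in tool axes from current (measured) pose to a tool-down pose"
    o=ctrl.get_obs(); M=R.from_rotvec(o['orientation']).as_matrix()
    T=np.array([[np.cos(phi),np.sin(phi),0],[np.sin(phi),-np.cos(phi),0],[0,0,-1]])
    print('at',np.round(o['ee_pos'],1),'phi %.3f'%np.arctan2(M[1,0],M[0,0]),'w %.1f g %.1f'%(o['width'],o['grasp_force']),'t',o['t'],'f',np.round(o['ft_force'],1),'q6 %.2f'%o['qpos'][5])
    print('shift',np.round(M.T@(np.array([x,y,z])-o['ee_pos']),1),'turn',np.round(R.from_matrix(M.T@T).as_rotvec(),3))
E
python3 -c "
from h import *
to(470,15,230,2.51)"
```

```text
t: 1.9
ee_pos: [372.5, -186.5, 263.2]
orientation: [2.037, 2.391, 0.0]
ft_force: [0.6, -1.4, 0.4]
width: 87.8
grasp_force: 0.0
at [ 372.5 -186.5  263.2] phi 1.730 w 87.8 g 0.0 t 1.9 f [ 0.6 -1.4  0.4] q6 -0.65
shift [183.5 128.2  33.2] turn [ 0.001  0.001 -0.78 ]
```

```bash
python3 -m creep '[{"translation":[37,26,7],"angular":[0,0,-0.15],"jaw":1},{"translation":[74,52,14],"angular":[0,0,-0.31],"jaw":1},{"translation":[110,77,21],"angular":[0,0,-0.47],"jaw":1},{"translation":[147,103,28],"angular":[0,0,-0.62],"jaw":1},{"translation":[183,128,33],"angular":[0,0,-0.78],"jaw":1},{"translation":[183,128,33],"angular":[0,0,-0.78],"jaw":1},{"translation":[183,128,33],"angular":[0,0,-0.78],"jaw":1},{"translation":[183,128,33],"angular":[0,0,-0.78],"jaw":1}]'
python3 - <<'E'
from h import *
np.set_printoptions(precision=1,suppress=True)
to(470,15,230,2.51)
snap('wrist','w1.png')
for l in ('vial_center','key_slot','flat_mid','collar_center','collar_screw'):
    print(l,[(round(d['score'],2),np.round(d['rect'])) for d in ctrl.look_for('wrist',l)[:4]])
E
```

```text
t: 2.9
ee_pos: [469.9, 11.5, 229.8]
orientation: [0.986, 2.983, -0.0]
ft_force: [-0.0, -0.4, -0.3]
width: 87.7
grasp_force: 0.0
at [469.9  11.5 229.8] phi 2.503 w 87.7 g 0.0 t 2.9 f [-0.  -0.4 -0.3] q6 -0.93
shift [ 2.   2.9 -0.2] turn [-0.  0. -0.]
vial_center [(0.82, array([302., 161., 341., 211.])), (0.66, array([239., 273., 279., 315.]))]
key_slot [(0.75, array([263., 132., 366., 269.])), (0.65, array([298., 220., 346., 258.])), (0.28, array([308., 161., 342., 211.]))]
flat_mid [(0.67, array([317., 234., 335., 269.]))]
collar_center [(0.98, array([298., 219., 348., 256.])), (0.65, array([316., 233., 337., 271.]))]
collar_screw [(0.75, array([296., 222., 348., 261.]))]
```

View pics/w1.png

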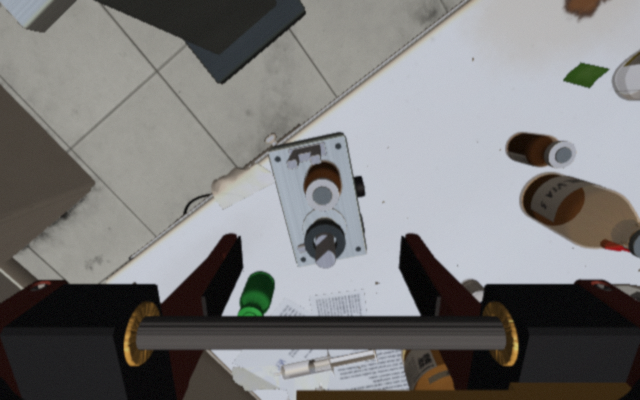

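The wrist picture shows the drive tilted slightly, with the vial cap at (322,193), the shaft top at (325,258), the collar at (324,237) and the guide at about (305,155). I'll enlarge it for the details.

```bash
python3 - <<'E'
from h import *
np.set_printoptions(precision=1,suppress=True)
im=cv2.imread('pics/w1.png')[120:280,240:400]; cv2.imwrite('pics/w1c.png',cv2.resize(im,None,fx=3.7,fy=3.7,interpolation=cv2.INTER_CUBIC))
a,b,c,d=[px('wrist',u,v,40)[:2] for u,v in ((272,150),(345,133),(367,252),(300,265))]
print(a,b,c,d, [np.linalg.norm(q) for q in (b-a,c-b,d-c,a-d)])
for e in (a-d,b-c,): print(np.degrees(np.arctan2(e[1],e[0])))
for e in (a-b,d-c): print(np.degrees(np.arctan2(e[1],e[0])))
print('vial cap',px('wrist',322,193,114),'shaft top',px('wrist',325.5,258,120))
E
```

```text
[415.8 -15.6] [448.5  59.2] [580.   -1.3] [545.6 -77.1] [np.float64(81.67684927560427), np.float64(144.77542699795674), np.float64(83.21267728773047), np.float64(143.663196930234)]
154.66312422565395
155.28128264563807
-113.60550255356601
-114.3976947559248
vial cap [470.4  11.7 114. ] shaft top [522.1 -22.5 120. ]
```

View pics/w1c.png

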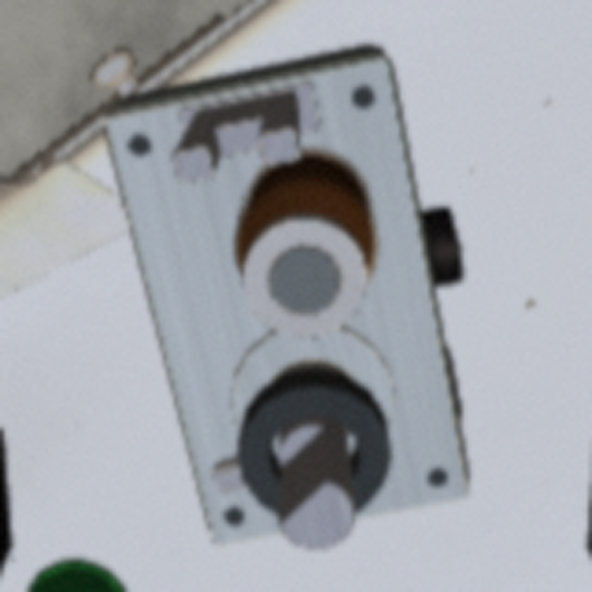

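```bash
python3 - <<'E'
from h import *
np.set_printoptions(precision=1,suppress=True)
f=lambda u,v,z: px('wrist',240+u/3.7,120+v/3.7,z)[:2]
g=(f(193,162,112)+f(280,145,112))/2; t=f(280,145,112)-f(193,162,112); print('guide',g,np.degrees(np.arctan2(*t[::-1]))+90)
s=f(318,508,120); bs=f(315,450,86); print('shaft top',s,'collar top ctr',bs,'vial',f(305,278,114))
for q in ((140,145),(363,97),(437,477),(234,516)): print(f(*q,40))
ch=f(340,472,120)-f(283,512,120); print('chord normal',np.degrees(np.arctan2(*ch[::-1]))+90, np.linalg.norm(ch))
sc=f(222,475,78); print('screw',sc, np.linalg.norm(sc-s), np.degrees(np.arctan2(*(sc-s)[::-1])))
print('guide dir',np.degrees(np.arctan2(*(g-s)[::-1])),np.linalg.norm(g-s))
to(470.5,12,63,2.70)
E
```

```text
guide [438.1  15.8] 154.5531697218943
shaft top [521.7 -21.7] collar top ctr [521.3 -21.7] vial [472.2  10.8]
[427.5 -16.8]
[455.6  45. ]
[570.2  -7.6]
[542.  -69.3]
chord normal 181.26000390907248 18.19079525858809
screw [514.6 -50.2] 29.398350714622598 -104.01196521152671
guide dir 155.85803818977496 91.5769095210592
at [470.2  11.9 229.8] phi 2.504 w 87.6 g 0.0 t 3.2 f [-0.4 -0.7  0.3] q6 -0.93
shift [ -0.2   0.2 166.8] turn [ 0.   0.  -0.2]
```

```bash
python3 -m creep '[{"translation":[-1,0,40],"angular":[0,0,-0.1],"jaw":1},{"translation":[-1,0,80],"angular":[0,0,-0.2],"jaw":1},{"translation":[-1,0,120],"angular":[0,0,-0.2],"jaw":1},{"translation":[-1,0,150],"angular":[0,0,-0.2],"jaw":1},{"translation":[-1,0,167],"angular":[0,0,-0.2],"jaw":1},{"translation":[-1,0,167],"angular":[0,0,-0.2],"jaw":0.7},{"translation":[-1,0,167],"angular":[0,0,-0.2],"jaw":0.2},{"translation":[-1,0,167],"angular":[0,0,-0.2],"jaw":0.2}]'
python3 -m creep '[{"translation":[0,0,0],"angular":[0,0,0],"jaw":0.2},{"translation":[0,0,0],"angular":[0,0,0],"jaw":0.2},{"translation":[0,0,-10],"angular":[0,0,0],"jaw":0.2},{"translation":[0,0,-40],"angular":[0,0,0],"jaw":0.2},{"translation":[0,0,-80],"angular":[0,0,0],"jaw":0.2},{"translation":[0,0,-110],"angular":[0,0,0],"jaw":0.2},{"translation":[0,0,-120],"angular":[0,0,0],"jaw":0.2},{"translation":[0,0,-120],"angular":[0,0,0],"jaw":0.2}]'
python3 -c "
from h import *
to(465,285,183,3.0)"
```

```text
t: 4.2
ee_pos: [471.8, 11.8, 63.6]
orientation: [0.68, 3.065, 0.001]
ft_force: [-0.6, 0.3, -0.5]
width: 61.0
grasp_force: 0.0
t: 5.2
ee_pos: [471.2, 11.8, 183.0]
orientation: [0.68, 3.066, 0.0]
ft_force: [0.0, 0.4, -1.7]
width: 38.0
grasp_force: 29.8
at [471.2  11.8 183. ] phi 2.705 w 38.0 g 29.8 t 5.2 f [ 0.   0.4 -1.7] q6 -1.13
shift [121.2 244.9   0. ] turn [ 0.     0.001 -0.295]
```

```bash
python3 -m creep '[{"translation":[10,20,0],"angular":[0,0,-0.05],"jaw":0.2},{"translation":[30,60,0],"angular":[0,0,-0.1],"jaw":0.2},{"translation":[53,107,0],"angular":[0,0,-0.15],"jaw":0.2},{"translation":[76,154,0],"angular":[0,0,-0.2],"jaw":0.2},{"translation":[98,198,0],"angular":[0,0,-0.25],"jaw":0.2},{"translation":[114,230,0],"angular":[0,0,-0.3],"jaw":0.2},{"translation":[121,245,0],"angular":[0,0,-0.3],"jaw":0.2},{"translation":[121,245,0],"angular":[0,0,-0.3],"jaw":0.2}]'
python3 -m creep '[{"translation":[0,0,30],"angular":[0,0,0],"jaw":0.2},{"translation":[0,0,65],"angular":[0,0,0],"jaw":0.2},{"translation":[0,0,100],"angular":[0,0,0],"jaw":0.2},{"translation":[0,0,130],"angular":[0,0,0],"jaw":0.2},{"translation":[0,0,148],"angular":[0,0,0],"jaw":0.2},{"translation":[0,0,154],"angular":[0,0,0],"jaw":0.2},{"translation":[0,0,158],"angular":[0,0,0],"jaw":0.2},{"translation":[0,0,158],"angular":[0,0,0],"jaw":0.2}]'
python3 -c "
from h import *
to(465,285,23,3.0)"
```

```text
t: 6.2
ee_pos: [464.5, 285.0, 181.6]
orientation: [-0.214, -3.133, 0.002]
ft_force: [-1.0, -0.2, -0.9]
width: 38.6
grasp_force: 29.8
t: 7.2
ee_pos: [465.5, 285.1, 25.3]
orientation: [0.215, 3.133, 0.001]
ft_force: [0.5, -0.2, -0.9]
width: 37.9
grasp_force: 29.8
at [465.5 285.1  25.3] phi 3.005 w 37.9 g 29.8 t 7.2 f [ 0.5 -0.2 -0.9] q6 -0.91
shift [ 0.5 -0.2  2.3] turn [0.001 0.001 0.005]
```

```bash
python3 -m creep '[{"translation":[0,0,1],"angular":[0,0,0],"jaw":0.2},{"translation":[0,0,2],"angular":[0,0,0],"jaw":0.2},{"translation":[0,0,2.3],"angular":[0,0,0],"jaw":0.2},{"translation":[0,0,2.3],"angular":[0,0,0],"jaw":0.2},{"translation":[0,0,2.3],"angular":[0,0,0],"jaw":0.6},{"translation":[0,0,2.3],"angular":[0,0,0],"jaw":0.9},{"translation":[0,0,2.3],"angular":[0,0,0],"jaw":1},{"translation":[0,0,2.3],"angular":[0,0,0],"jaw":1}]'
python3 -m creep '[{"translation":[0,0,0],"angular":[0,0,0],"jaw":1},{"translation":[0,0,0],"angular":[0,0,0],"jaw":1},{"translation":[0,0,-20],"angular":[0,0,0],"jaw":1},{"translation":[0,0,-60],"angular":[0,0,0],"jaw":1},{"translation":[0,0,-110],"angular":[0,0,0],"jaw":1},{"translation":[0,0,-160],"angular":[0,0,0],"jaw":1},{"translation":[0,0,-200],"angular":[0,0,0],"jaw":1},{"translation":[0,0,-200],"angular":[0,0,0],"jaw":1}]'
python3 -c "
from h import *
snap('top'); print(ctrl.look_for('top','vial_center'),proj('top',[465,285,74]))
to(522,-22,200,np.radians(181-90+0))
to(522,-22,200,np.radians(181+90))"
```

```text
t: 8.2
ee_pos: [465.0, 285.0, 22.3]
orientation: [-0.215, -3.134, 0.0]
ft_force: [-0.6, 0.0, -1.2]
width: 74.3
grasp_force: 0.0
t: 9.2
ee_pos: [466.8, 286.0, 225.7]
orientation: [0.214, 3.129, 0.006]
ft_force: [-0.2, 0.7, -1.3]
width: 87.9
grasp_force: 0.0
[{'rect': [392.2, 182.1, 411.4, 196.4], 'score': 0.81}, {'rect': [247.3, 162.3, 265.3, 179.9], 'score': 0.49}] [226.4197696  218.27078506]
at [464.8 284.8 222.1] phi 3.005 w 87.5 g 0.0 t 9.3 f [-0.7  0.3 -0.4] q6 -0.91
shift [ -98.5 -296.2   22.1] turn [ 0.    -0.     1.417]
at [464.8 284.8 222.1] phi 3.005 w 87.5 g 0.0 t 9.3 f [-0.7  0.3 -0.4] q6 -0.91
shift [ -98.5 -296.2   22.1] turn [ 0.     0.    -1.725]
```

```bash
python3 -m creep '[{"translation":[-8,-25,3],"angular":[0,0,0.17],"jaw":1},{"translation":[-24,-70,6],"angular":[0,0,0.35],"jaw":1},{"translation":[-42,-125,9],"angular":[0,0,0.53],"jaw":1},{"translation":[-60,-180,12],"angular":[0,0,0.71],"jaw":1},{"translation":[-78,-235,15],"angular":[0,0,0.89],"jaw":1},{"translation":[-92,-275,18],"angular":[0,0,1.07],"jaw":1},{"translation":[-98,-296,22],"angular":[0,0,1.24],"jaw":1},{"translation":[-98,-296,22],"angular":[0,0,1.41],"jaw":1}]'
python3 - <<'E'
from h import *
to(522,-22,93,np.radians(91))
snap('top'); print(ctrl.look_for('top','vial_center'))
snap('wrist','w2.png')
im=cv2.imread('pics/w2.png'); p=proj('wrist',[522,-22,95]).astype(int); print(p)
x0,y0=p[0]-60,p[1]-60; print(x0,y0,[np.round(proj('wrist',q)) for q in ([522,-22,120],[522,-22,86],[465,285,37])])
cv2.imwrite('pics/w2c.png',cv2.resize(im[y0:y0+120,x0:x0+120],None,fx=5,fy=5,interpolation=cv2.INTER_CUBIC))
E
```

```text
t: 10.3
ee_pos: [520.4, -23.3, 197.9]
orientation: [-2.202, -2.237, 0.005]
ft_force: [-0.3, -0.1, -0.2]
width: 87.9
grasp_force: 0.0
at [520.4 -23.3 197.9] phi 1.587 w 87.9 g 0.0 t 10.3 f [-0.3 -0.1 -0.2] q6 -0.08
shift [  1.2   2.1 104.9] turn [-0.004 -0.    -0.002]
[{'rect': [220.3, 210.1, 240.5, 224.7], 'score': 0.76}, {'rect': [324.0, 191.7, 334.7, 229.3], 'score': 0.32}]
[322 196]
262 136 [array([323., 205.]), array([323., 193.]), array([ 258., -217.])]
```

View pics/w2c.png

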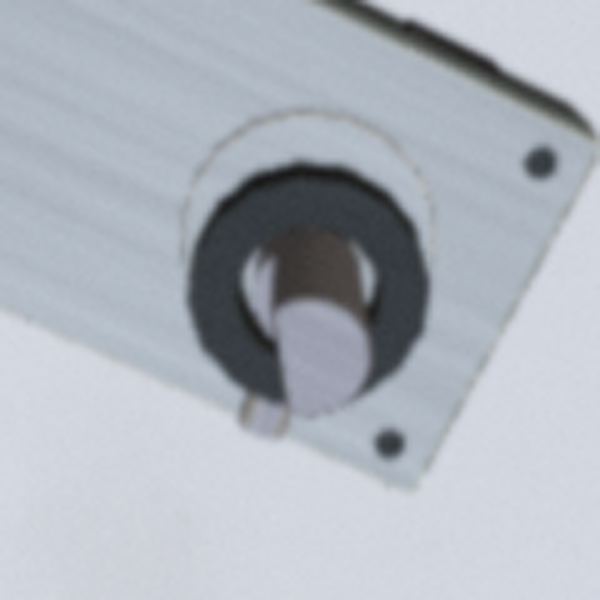

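The picture shows the flat's chord from (275,310) to (290,410) in crop pixels, facing left (about 189° in the world, so the shaft is at about 0.6 rad). The screw is at the lower left, (262,415). The top camera finds the vial at (230,217), where I put it. Next I'll grip the shaft across its flat.

```bash
python3 -c "
from h import *
to(524.5,-21.6,94,np.radians(99.5))"
```

```text
at [520.7 -21.8 198.7] phi 1.597 w 87.8 g 0.0 t 10.45 f [ 0.4 -0.3 -0.7] q6 -0.09
shift [  0.    4.1 104.7] turn [-0.003 -0.001 -0.139]
```

```bash
python3 -m creep '[{"translation":[0,2,20],"angular":[0,0,-0.07],"jaw":1},{"translation":[0,4,50],"angular":[0,0,-0.14],"jaw":1},{"translation":[0,4,80],"angular":[0,0,-0.14],"jaw":1},{"translation":[0,4,100],"angular":[0,0,-0.14],"jaw":1},{"translation":[0,4,104],"angular":[0,0,-0.14],"jaw":0.6},{"translation":[0,4,104],"angular":[0,0,-0.14],"jaw":0.3},{"translation":[0,4,104],"angular":[0,0,-0.14],"jaw":0.1},{"translation":[0,4,104],"angular":[0,0,-0.14],"jaw":0.1}]'
python3 -m creep '[{"translation":[0,0,0],"angular":[0,0,0],"jaw":0},{"translation":[0,0,0],"angular":[0,0,0],"jaw":0},{"translation":[0,0,0],"angular":[0,0,0],"jaw":0},{"translation":[0,0,0],"angular":[0,0,0],"jaw":0},{"translation":[0,0,0],"angular":[0,0,0],"jaw":0},{"translation":[0,0,0],"angular":[0,0,0],"jaw":0},{"translation":[0,0,0],"angular":[0,0,0],"jaw":0},{"translation":[0,0,0],"angular":[0,0,0],"jaw":0}]'
python3 -c "
from h import *
to(524.3,-23,94,np.radians(65.3)); print(ctrl.get_obs()['moment'])"
```

```text
t: 11.45
ee_pos: [526.3, -21.5, 97.1]
orientation: [2.031, 2.395, 0.001]
ft_force: [-0.7, 0.0, -0.8]
width: 51.0
grasp_force: 0.0
t: 12.45
ee_pos: [524.9, -21.7, 96.4]
orientation: [-2.031, -2.395, 0.002]
ft_force: [-5.0, -1.8, 6.1]
width: 14.6
grasp_force: 30.0
at [524.9 -21.7  96.4] phi 1.735 w 14.6 g 30.0 t 12.45 f [-5.  -1.8  6.1] q6 -0.23
shift [-1.2 -0.8  2.4] turn [-0.002  0.     0.595]
[-0.27744365  0.71966    -0.02229146]
```

```bash
python3 -m creep '[{"translation":[0,0,-2],"angular":[0,0,0.1],"jaw":0},{"translation":[0,0,-2],"angular":[0,0,0.2],"jaw":0},{"translation":[-0.5,0,-2],"angular":[0,0,0.3],"jaw":0},{"translation":[-1,0,-2],"angular":[0,0,0.4],"jaw":0},{"translation":[-1,0,-2],"angular":[0,0,0.5],"jaw":0},{"translation":[-1.3,-0.4,-2],"angular":[0,0,0.6],"jaw":0},{"translation":[-1.3,-0.4,-2],"angular":[0,0,0.6],"jaw":0},{"translation":[-1.3,-0.4,-2],"angular":[0,0,0.6],"jaw":0}]'
python3 -c "
from h import *
to(524.3,-23,94,np.radians(65.3)); print(ctrl.get_obs()['moment'])"
```

```text
t: 13.45
ee_pos: [524.8, -23.0, 96.6]
orientation: [-2.647, -1.691, 0.002]
ft_force: [5.2, -3.0, -27.1]
width: 14.5
grasp_force: 30.0
at [524.8 -23.   96.6] phi 1.137 w 14.5 g 30.0 t 13.45 f [  5.2  -3.  -27.1] q6 0.37
shift [-0.2 -0.5  2.6] turn [-0.002  0.001 -0.003]
[-0.5180573  -1.03068897 -0.08617894]
```

The width of 14.6 mm confirms the flat, and it now faces the guide. I'll release, rise and check.

```bash
python3 -m creep '[{"translation":[0,0,0],"angular":[0,0,0],"jaw":1},{"translation":[0,0,0],"angular":[0,0,0],"jaw":1},{"translation":[0,0,0],"angular":[0,0,0],"jaw":1},{"translation":[0,0,-10],"angular":[0,0,0],"jaw":1},{"translation":[0,0,-40],"angular":[0,0,0],"jaw":1},{"translation":[0,0,-70],"angular":[0,0,-0.1],"jaw":1},{"translation":[0,0,-100],"angular":[0,0,-0.19],"jaw":1},{"translation":[0,0,-100],"angular":[0,0,-0.19],"jaw":1}]'
python3 - <<'E'
from h import *
snap('wrist','w3.png')
im=cv2.imread('pics/w3.png'); p=proj('wrist',[522,-22,95]).astype(int)
x0,y0=p[0]-60,p[1]-60; print(x0,y0)
for a in (-104,):
    q=[522+30*np.cos(np.radians(a)),-22+30*np.sin(np.radians(a)),78]; print('screw exp',(proj('wrist',q)-[x0,y0])*5)
print('top',(proj('wrist',[522,-22,120])-[x0,y0])*5,'guide',(proj('wrist',[438,16,112])-[x0,y0])*5)
print('collar',[(d['score'],(np.array(d['rect'])-[x0,y0,x0,y0])*5) for d in ctrl.look_for('wrist','collar_center')[:2]])
print('ccentre exp',(proj('wrist',[522,-22,86])-[x0,y0])*5)
cv2.imwrite('pics/w3c.png',cv2.resize(im[y0:y0+120,x0:x0+120],None,fx=5,fy=5,interpolation=cv2.INTER_CUBIC))
to(522,-22,59.5,np.radians(76))
E
```

```text
t: 14.45
ee_pos: [527.4, -22.9, 201.4]
orientation: [2.474, 1.93, 0.007]
ft_force: [-0.3, -1.1, 0.2]
width: 87.1
grasp_force: 0.0
255 135
screw exp [302.63562881 429.93443043]
top [297.76886404 348.88337466] guide [-268.44746474  237.40022109]
collar [(0.94, array([182.5, 163. , 449. , 430.5])), (0.17, array([ 470.5, 1082.5,  590.5, 1159.5]))]
ccentre exp [306.36037442 289.93917254]
at [525.5 -22.8 198.7] phi 1.324 w 88.0 g 0.0 t 14.55 f [-0.3 -0.2 -0.7] q6 0.18
shift [-1.000e-01 -3.700e+00  1.392e+02] turn [ 0.001 -0.    -0.003]
```

View pics/w3c.png

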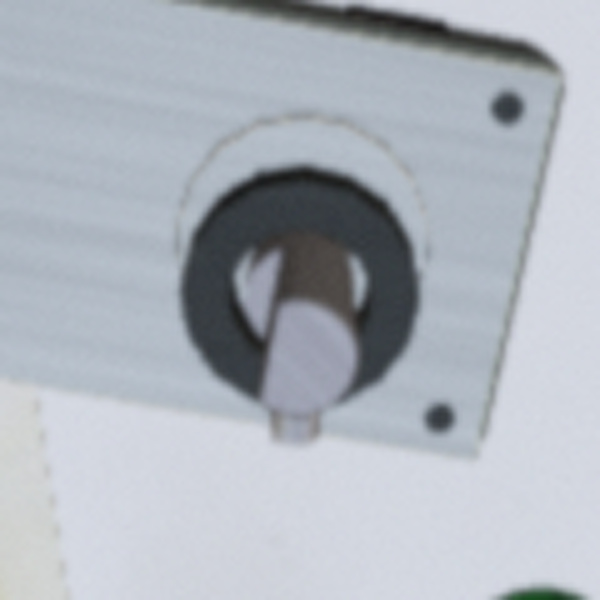

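The flat now faces left in the picture, parallel to the drive's long edge, so it points at the guide. The screw points straight down at (295,425), as expected. I'll grip the collar across the screw.

```bash
python3 -m creep '[{"translation":[0,-2,30],"angular":[0,0,0],"jaw":1},{"translation":[0,-4,65],"angular":[0,0,0],"jaw":1},{"translation":[0,-4,100],"angular":[0,0,0],"jaw":1},{"translation":[0,-4,125],"angular":[0,0,0],"jaw":1},{"translation":[0,-4,138],"angular":[0,0,0],"jaw":1},{"translation":[0,-4,139],"angular":[0,0,0],"jaw":0.8},{"translation":[0,-4,139],"angular":[0,0,0],"jaw":0.7},{"translation":[0,-4,139],"angular":[0,0,0],"jaw":0.6}]'
python3 -m creep '[{"translation":[0,0,0],"angular":[0,0,0],"jaw":0.55},{"translation":[0,0,0],"angular":[0,0,0],"jaw":0.5},{"translation":[0,0,0],"angular":[0,0,0],"jaw":0.4},{"translation":[0,0,0],"angular":[0,0,0],"jaw":0.3},{"translation":[0,0,0],"angular":[0,0,0],"jaw":0.3},{"translation":[0,0,0],"angular":[0,0,0],"jaw":0.3},{"translation":[0,0,0],"angular":[0,0,0],"jaw":0.3},{"translation":[0,0,0],"angular":[0,0,0],"jaw":0.3}]'
python3 -c "
from h import *
to(522,-22,84.5,np.radians(-24.7)); print(ctrl.get_obs()['moment'])"
```

```text
t: 15.55
ee_pos: [522.4, -22.0, 60.3]
orientation: [2.476, 1.931, 0.002]
ft_force: [-0.4, 0.3, 0.4]
width: 61.3
grasp_force: 0.0
t: 16.55
ee_pos: [522.2, -22.0, 59.8]
orientation: [2.477, 1.932, 0.001]
ft_force: [-0.5, -1.5, 5.6]
width: 43.6
grasp_force: 30.0
at [522.2 -22.   59.8] phi 1.325 w 43.6 g 30.0 t 16.55 f [-0.5 -1.5  5.6] q6 0.18
shift [ -0.1  -0.2 -24.7] turn [ 1.000e-03 -1.000e-03  1.756e+00]
[-0.07293324 -0.08016077  0.0599295 ]
```

```bash
python3 -m creep '[{"translation":[0,0,-2],"angular":[0,0,0],"jaw":0.3},{"translation":[0,0,-2],"angular":[0,0,0.12],"jaw":0.3},{"translation":[0,0,-2],"angular":[0,0,0.26],"jaw":0.3},{"translation":[0,0,-2],"angular":[0,0,0.4],"jaw":0.3},{"translation":[0,0,-2],"angular":[0,0,0.54],"jaw":0.3},{"translation":[0,0,-2],"angular":[0,0,0.68],"jaw":0.3},{"translation":[0,0,-2],"angular":[0,0,0.8],"jaw":0.3},{"translation":[0,0,-2],"angular":[0,0,0.88],"jaw":0.3}]'
python3 -m creep '[{"translation":[0,0,0],"angular":[0,0,0.1],"jaw":0.3},{"translation":[0,0,0],"angular":[0,0,0.24],"jaw":0.3},{"translation":[0,0,0],"angular":[0,0,0.38],"jaw":0.3},{"translation":[0,0,0],"angular":[0,0,0.52],"jaw":0.3},{"translation":[0,0,0],"angular":[0,0,0.66],"jaw":0.3},{"translation":[0,0,0],"angular":[0,0,0.78],"jaw":0.3},{"translation":[0,0,0],"angular":[0,0,0.87],"jaw":0.3},{"translation":[0,0,0],"angular":[0,0,0.87],"jaw":0.3}]'
python3 -c "
from h import *
to(522,-22,84.5,np.radians(-24.7)); print(ctrl.get_obs()['moment'])"
```

```text
t: 17.55
ee_pos: [521.1, -21.8, 61.0]
orientation: [-3.065, -0.688, 0.002]
ft_force: [0.9, 0.3, -1.3]
width: 43.6
grasp_force: 30.0
t: 18.55
ee_pos: [521.2, -21.8, 61.1]
orientation: [3.071, -0.662, -0.002]
ft_force: [0.2, -0.6, -0.6]
width: 43.7
grasp_force: 30.0
at [521.2 -21.8  61.1] phi -0.424 w 43.7 g 30.0 t 18.55 f [ 0.2 -0.6 -0.6] q6 1.93
shift [  0.7  -0.2 -23.4] turn [0.    0.001 0.007]
[0.04308849 0.02733677 0.00905476]
```

```bash
python3 -m creep '[{"translation":[0,0,-4],"angular":[0,0,0],"jaw":0.3},{"translation":[0,0,-8],"angular":[0,0,0],"jaw":0.3},{"translation":[0,0,-12],"angular":[0,0,0],"jaw":0.3},{"translation":[0,0,-16],"angular":[0,0,0],"jaw":0.3},{"translation":[0,0,-20],"angular":[0,0,0],"jaw":0.3},{"translation":[0,0,-23.5],"angular":[0,0,0],"jaw":0.3},{"translation":[0,0,-23.5],"angular":[0,0,0],"jaw":0.3},{"translation":[0,0,-23.5],"angular":[0,0,0],"jaw":0.3}]'
python3 - <<'E'
from h import *
to(522,-22,84.8,np.radians(-24.7)); print(ctrl.get_obs()['moment'])
im=snap('wrist','w4.png')
S=[522+30*np.cos(np.radians(155.5)),-22+30*np.sin(np.radians(155.5)),103]
p=proj('wrist',[522,-22,103]).astype(int); x0,y0=p-60
print('scr exp',(proj('wrist',S)-[x0,y0])*5,'shaft top',(proj('wrist',[522,-22,120])-[x0,y0])*5)
cv2.imwrite('pics/w4c.png',cv2.resize(im[y0:y0+120,x0:x0+120,::-1],None,fx=5,fy=5,interpolation=cv2.INTER_CUBIC))
E
```

```text
t: 19.55
ee_pos: [521.7, -21.9, 84.8]
orientation: [3.071, -0.663, -0.0]
ft_force: [0.1, -0.6, -1.7]
width: 43.5
grasp_force: 30.0
at [521.7 -21.9  84.8] phi -0.425 w 43.5 g 30.0 t 19.55 f [ 0.1 -0.6 -1.7] q6 1.93
shift [ 0.3 -0.   0. ] turn [0.    0.    0.006]
[ 0.03106446 -0.05971158 -0.02105769]
scr exp [304.07892872 555.55213724] shaft top [302.22128514 398.57311677]
```

View pics/w4c.png

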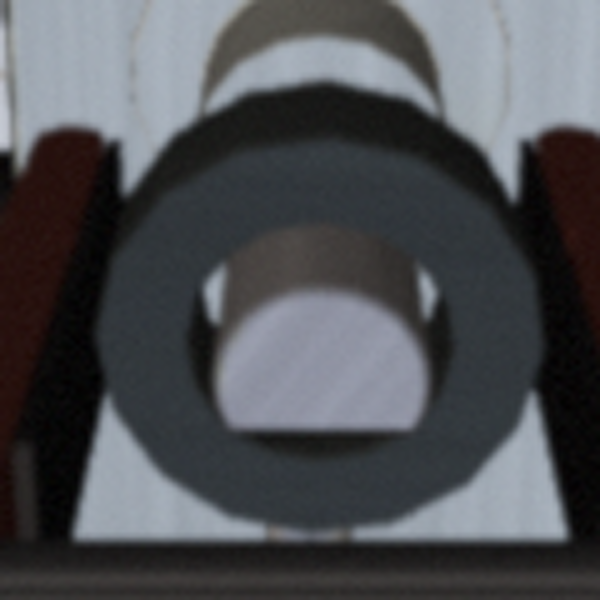

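The flat faces straight down in the picture, towards the guide. The screw is centred at (312,530) in front of it, the collar is level and the shaft is clear inside the bore, so I'm handing in.

```bash
python3 -c "
from workcell import ctrl
print(ctrl.close_job())"
```

```text
the job is handed in; nothing more can be done
None
```

The job is handed in, with no verdict returned: the vial stands upright on the bench, the shaft's flat faces the key guide, and the gripper holds the collar level with its set-screw half-way up the flat and pointing at it.

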